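# Shut and lock the filter panel

## Robot

A 6-joint arm with a two-finger parallel gripper is mounted at the origin on a cart in front of the work surface, level with it; the furniture and walls round the work are solid. World frame = base frame: x ahead of the robot, y to its left, z up, the work surface at z = 0. Lengths are in m, angles in rad, forces in N, time in s.
With the tool pointing down it reaches from about 0.225 to 0.875 m from the base axis. Payload 3.4 kg.
Tool frame: the origin (TCP) lies at the very end of the fingers, on their centre line; the grasp point (between the pads) lies 19 mm behind it (manip.pinch_z is the distance from the TCP to the grasp point, in m); z points along the fingers, y is the line along which they close (so a half turn about z gives the same grasp; the last joint's range is limited). The gripper opens to 85 mm and grips with 20 to 120 N. Pads are 22 mm wide; open, the fingers measure 114 mm over their backs; the gripper's body (76 mm by 85 mm) begins 54 mm behind the grasp point. The pads swing forward as they close: fully open they stand 13 mm farther back than shut.
Start: joints at [-1.32, 0.276, 1.505, -0, 1.361, -0.121], TCP at [0.209, -0.536, 0.231] pointing down, gripper open.
Joint ranges: [-2.89, 2.89], [-0.75, 2.08], [0.22, 2.7], [-1.18, 4.32], [0.11, 2.71], [-2.7, 2.7]. Speed limits (rad/s): [2.57, 2.57, 3.14, 3.14, 3.14, 3.14].

## Interface

Orientations are given as a unit quaternion [w, x, y, z].
In Python, from rig import manip gives the robot as it stands. The module is installed in compiled form; this text tells all that it offers.
- The arm moves only by the shell command python3 -m jog 'ROWS' [FORCE]. ROWS is JSON, a list of rows, each an object of numbers: "dx", "dy", "dz": the shift along the tool's x, y, z each as a share of 25 cm, from -1 to 1; "ax", "ay", "az": the turn, a rotation vector about the tool's x, y, z each as a share of 90 degrees, from -1 to 1; "grip": the opening, from -1 (shut) to 1 (fully open), so that 0 is half open. A call has 1 to 5 rows; each row is the pose to reach, as a shift and turn from the pose commanded when the call began, along the tool's axes at that moment; what a row does not reach only later rows make up. A row lasts 1/12 s, in which the tool goes at most 41.7 mm and 7.16 degrees, less where a joint would pass 70% of its speed; a pose out of reach is approached as far as the arm can. A call with a number of a shift or a turn outside -1 to 1 is refused whole. A call with a gripper value outside its range is refused whole. The fingers move at their own pace and stop on an object; FORCE is the grip in N (left out, the last holds). Time passes only in rows, so rows that repeat a pose let the fingers close. It gives the time, the measured TCP pose, the force, the opening and the grip force at its end, in the units of the state.
- manip.get_state(): the state, without advancing time (a new reading comes with each control period).
- manip.get_image(name): name is "scene" or "top" or "wrist"; returns a dict with "img" (480x640x3 uint8, red, green, blue), "mtx" (3x3 intrinsics, pixels), "k1" (the pictures are not rectified: a ray, as slopes to the right and down, at radius r is drawn at 1 + k1 r^2 times it, then the intrinsics apply), "world_to_cam" (4x4, takes a point from world to camera coordinates); the wrist camera has in their place "T_tool_cam" (4x4, takes a point from camera to tool coordinates, whose origin is the TCP and whose axes are the flange's). Camera axes: x right, y down, z forward; pixel columns grow to the right and rows downward; lengths in m; the calibration is good to about 2 mm. A picture is of the moment at which its call begins: read the wrist's pose just before it. There is no depth.
- manip.sign_off(): hands the job in; it is judged then, once.
The state is a dict: "clock": time; "qpos": joint angles; "qd": joint speeds; "effort": joint torques, N m; "position": TCP position; "ee_rot": TCP orientation; "contact_force": force on the tool from outside, world axes, zero at the start; "moment": the same for the moment, N m; "width": finger opening in m; "gripper_force": force on a finger pad.
Only numpy, scipy, OpenCV 4.12 (cv2) and the standard library are available. Lean on these libraries where they do the work, as an engineer would, in place of code of your own. Each camera call takes 0.05 s, during which the arm holds its last target. There are 200 camera calls.

## Task

The filter unit's access panel stands ajar. Push it down with the fingertips until it is fully shut, then set a fingertip in the slot of the round fastener on the panel and turn it clockwise (seen from above) a quarter turn to its stop, so that the panel is locked. Nothing needs to be gripped: do not raise the panel further or shift the small things lying round the unit.

Things in the scene. Friction and masses are not known exactly. Their poses are not given: they have to be found in the camera images.
- unit: The filter unit: a white sheet-metal box fixed to the desk, 220 mm (its x, front to back) by 260 mm (its y) and 85 mm high to its deck, on small feet; the two brass fittings are on its front. Origin: centre of its underside, on the desk; x points to its back, away from the robot at yaw 0, y to its left, z up. An opening in the deck is covered by the hinged panel.
- panel (a joint): Hinge of the aluminium access panel on the unit, rad: 0 = shut flat on the deck, grows as the front edge rises; starts between 0.3 and 0.65. The hinge line runs along the unit's y at the panel's far edge. It is stiff enough to stay where it is left; 1 to 4 N at the front edge pushes it down.
- panel_hinge (a point): Middle of the far edge of the panel's top face, 5 mm above the hinge line and 90 mm behind the unit's origin. Axes are the panel's: x from front edge to hinge, y to the left, z out of the top face. The panel reaches 180 mm from here to its front edge, is 230 mm wide and 5 mm thick; shut, its top face is 90 mm above the desk.
- panel_left (a point): Point on the bare top face of the panel near its front left corner: 165 mm from the hinge line, 85 mm left of the middle; a good place to push. Axes are the panel's.
- panel_right (a point): The same near the front right corner, 85 mm right of the middle.
- fastener (a joint): Turn of the fastener, rad: 0 = open, 1.571 = locked (hard stop), grows clockwise seen from above; starts between 0 and 0.3. Turning takes about 0.1 N m, and it stays where it is left. A steel tongue below it swings under the front of the deck and holds the panel down (0.02 rad of play); with the panel not fully shut the tongue strikes the deck's edge or lies above the deck, and locks nothing.
- slot (a point): On the fastener's turning axis, on the floor of its slot: 2 mm above the panel's top face, 110 mm from the hinge, on the panel's middle line. The fastener is a steel disc, 86 mm diameter; one straight dark-floored slot, 30 mm wide and 12 mm deep, runs right across it through the centre, along this point's y axis, which turns with the disc. z points up out of the panel.
- cal_weight: Bystander: brass-coloured balance weight, 22 mm diameter, 40 mm high, standing on the desk to the right of the unit. Origin: centre of its underside.
- oring_tin: Bystander: round grey tin, 66 mm diameter, 24 mm high, on the desk to the left of the unit. Origin: centre of its underside.
- hex_key: Bystander: black hex key, 102 x 28 x 5 mm, lying on the desk in front of the unit. Origin: its middle, on the desk.
- tweezers: Bystander: steel tweezers, 124 x 12 x 10 mm, lying on the desk in front of the unit. Origin: their middle, on the desk.
- ring (a point): Centre of the fixed black ring round the fastener, on the panel's top face; the ring is 108 mm outside, 90 mm inside diameter, 14 mm high, level with the disc's top, and closes both ends of the slot. Axes are the panel's. At fastener value 0 the slot lies along y, parallel to the panel's front edge; locked, it lies along x, from the front edge towards the hinge.

How it is judged:
On the way, in this order (a step that is already met when the one before it is completed fails the run):
1. the panel is pushed fully shut with the fastener still open (value of joint panel below 0.025 rad and value of joint fastener below 0.7 rad), for 0.2 s.
2. the fastener is turned to its locked stop with the panel shut (value of joint fastener above 1.45 rad and value of joint panel below 0.03 rad), for 0.2 s.
At the end, for the whole second after the job is handed in: The panel is shut (under 0.03 rad) and the fastener stands at its locked stop (over 1.45 of 1.571 rad), at rest (all of step 2 and velocity of joint fastener below 0.05 rad/s); the robot touches nothing.
It fails at once if the panel is raised well beyond where it stood (over 0.75 rad) (value of joint panel above 0.75 rad).
It fails at once if the balance weight is shifted by more than 20 mm (distance of cal_weight from where it was at the start of the episode above 0.02 m).
It fails at once if the tin is shifted by more than 20 mm (distance of oring_tin from where it was at the start of the episode above 0.02 m).
It fails at once if the hex key is shifted by more than 20 mm (distance of hex_key from where it was at the start of the episode above 0.02 m).
It fails at once if the tweezers are shifted by more than 20 mm (distance of tweezers from where it was at the start of the episode above 0.02 m).
It also fails if it takes over 45 s, if anything falls off the work surface, if the arm or the gripper's body presses on something with over 40 N, if the wrist force passes 120 N, or if a joint passes its speed limit or range.

## Working session

There is one attempt and no reset: what is moved stays moved. The work goes in short steps, Python scripts to look and compute and a shell command to move; the robot and the scene stay as the last step left them, time stands still between calls to the robot, and variables do not carry over. Pictures are saved under pics/ and viewed, at most 10 in all, crops included, and the job is handed in when it is done.

```bash
mkdir -p pics
python3 - <<'E'
from rig import manip
import cv2,numpy as np
s=manip.get_state();print({k:np.round(v,3) for k,v in s.items()})
for n in("scene","top"):
    d=manip.get_image(n);cv2.imwrite(f"pics/{n}0.png",d["img"][:,:,::-1])
    print(n,d["mtx"].round(1).tolist(),d["k1"],d["world_to_cam"].round(3).tolist())
print(manip.get_image("wrist")["T_tool_cam"].round(3).tolist())
E
```

```text
{'clock': np.float64(0.0), 'qpos': array([-1.32 ,  0.277,  1.506, -0.   ,  1.361, -0.121]), 'qd': array([-0.   , -0.   , -0.001, -0.001,  0.001, -0.   ]), 'effort': array([ 0.0000e+00, -4.1678e+01, -2.4581e+01, -0.0000e+00,  1.1000e-02,
        0.0000e+00]), 'position': array([ 0.209, -0.535,  0.23 ]), 'ee_rot': array([-0.001,  0.983,  0.185, -0.   ]), 'contact_force': array([ 0.032, -0.139, -0.333]), 'moment': array([-0.005, -0.021, -0.006]), 'gripper_force': np.float64(0.0), 'width': np.float64(0.085)}
scene [[512.7, 0.0, 323.2], [0.0, 512.7, 253.6], [0.0, 0.0, 1.0]] 0.0341111718786386 [[0.464, -0.886, 0.006, -0.255], [-0.579, -0.309, -0.755, 0.376], [0.67, 0.347, -0.656, 0.721], [0.0, 0.0, 0.0, 1.0]]
top [[579.6, 0.0, 316.9], [0.0, 579.6, 236.6], [0.0, 0.0, 1.0]] -0.01648011006528571 [[-0.022, -1.0, -0.0, 0.011], [-0.993, 0.022, -0.118, 0.512], [0.118, -0.003, -0.993, 1.185], [0.0, 0.0, 0.0, 1.0]]
[[0.001, -0.964, -0.267, 0.066], [1.0, 0.001, 0.001, 0.0], [-0.001, -0.267, 0.964, -0.142], [0.0, 0.0, 0.0, 1.0]]
```

View pics/scene0.png

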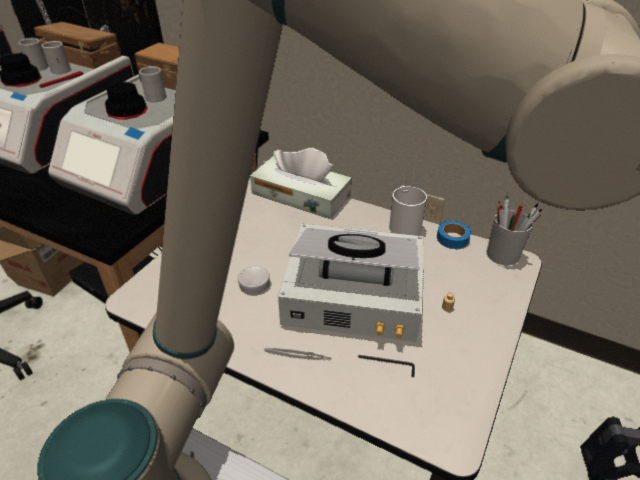

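View pics/top0.png

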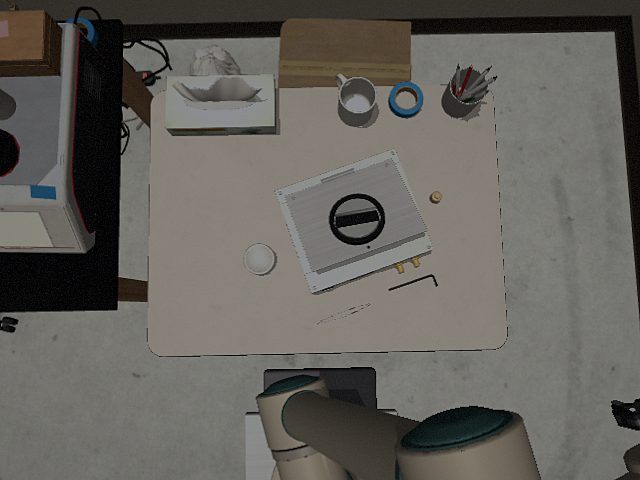

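Top view: the deck corners are at about front-left (314,293), front-right (431,250), back-left (277,190) and back-right (395,151). The ring is at (357,219), and the slot runs roughly parallel to the front edge. The tin is at (260,259), the weight at (436,197), with the tweezers and hex key in front. The scene view confirms the panel is open.

```bash
cat > h.py <<'E'
from rig import manip
import numpy as np,cv2
from scipy.spatial.transform import Rotation as R
def rot(q): return R.from_quat(np.roll(q,-1)).as_matrix()
def cam(name):
    s=manip.get_state();d=manip.get_image(name)
    if name=="wrist":
        T=np.eye(4);T[:3,:3]=rot(s["ee_rot"]);T[:3,3]=s["position"];d["c2w"]=T@d["T_tool_cam"]
    else: d["c2w"]=np.linalg.inv(d["world_to_cam"])
    return d
def ray(d,px,z):
    p=cv2.undistortPoints(np.array(px,float).reshape(-1,1,2),d["mtx"],np.array([d["k1"],0,0,0.]))[:,0]
    v=np.c_[p,np.ones(len(p))]@d["c2w"][:3,:3].T;o=d["c2w"][:3,3]
    return o+v*((z-o[2])/v[:,2])[:,None]
def proj(d,P):
    c=np.linalg.inv(d["c2w"]);q=np.atleast_2d(P)@c[:3,:3].T+c[:3,3]
    return cv2.projectPoints(q,np.zeros(3),np.zeros(3),d["mtx"],np.array([d["k1"],0,0,0.]))[0][:,0]
E
python3 - <<'E'
from h import *
d=cam("top")
c=ray(d,[(314,293),(431,250),(277,190),(395,151)],.085)
FL,FR,BL,BR=c
print(c.round(3),np.linalg.norm(FL-FR),np.linalg.norm(BL-BR),np.linalg.norm(FL-BL),np.linalg.norm(FR-BR))
y=(FL-FR)+(BL-BR);yaw=np.arctan2(-y[0],y[1]);x=(BL-FL)+(BR-FR);print(yaw,np.arctan2(x[1],x[0]))
o=c.mean(0);print(o)
yaw=(yaw+np.arctan2(x[1],x[0]))/2
ux=np.array([np.cos(yaw),np.sin(yaw),0]);uy=np.array([-ux[1],ux[0],0])
h=o+.09*ux;h[2]=.085
for th in np.arange(.3,.7,.05):
    a=np.cos(th)*-ux+np.sin(th)*np.array([0,0,1]);n=np.sin(th)*ux+np.array([0,0,np.cos(th)])
    print(round(th,2),proj(d,[h+.11*a+.019*n,h+.165*a+.005*n,h+.18*a+.005*n+.115*uy,h+.18*a+.005*n-.115*uy]).round().tolist(),(h+.165*a+.005*n).round(3))
E
```

```text
[[ 0.393  0.008  0.085]
 [ 0.474 -0.227  0.085]
 [ 0.602  0.078  0.085]
 [ 0.678 -0.163  0.085]] 0.2487403818131518 0.2531020599718881 0.22034339985144924 0.21397822039938422
0.3155536665509485 0.314663519109602
[ 0.53668731 -0.07604002  0.085     ]
0.3 [[358.0, 221.0], [368.0, 249.0], [313.0, 276.0], [427.0, 236.0]] [ 0.474 -0.097  0.139]
0.35 [[357.0, 219.0], [368.0, 247.0], [313.0, 274.0], [428.0, 234.0]] [ 0.477 -0.096  0.146]
0.4 [[357.0, 218.0], [367.0, 245.0], [312.0, 272.0], [428.0, 231.0]] [ 0.48  -0.095  0.154]
0.45 [[357.0, 216.0], [367.0, 243.0], [311.0, 270.0], [428.0, 229.0]] [ 0.483 -0.094  0.161]
0.5 [[356.0, 214.0], [367.0, 240.0], [311.0, 267.0], [428.0, 226.0]] [ 0.487 -0.092  0.168]
0.55 [[356.0, 212.0], [366.0, 238.0], [310.0, 264.0], [428.0, 223.0]] [ 0.491 -0.091  0.176]
0.6 [[355.0, 209.0], [366.0, 235.0], [309.0, 261.0], [428.0, 220.0]] [ 0.495 -0.089  0.182]
0.65 [[355.0, 207.0], [365.0, 232.0], [308.0, 258.0], [427.0, 216.0]] [ 0.5   -0.088  0.189]
```

```bash
python3 -m jog '[{"dx":0.68,"dy":-0.38,"az":-0.39,"grip":-1},{"dx":0.68,"dy":-0.38,"az":-0.39,"grip":-1},{"dx":0.68,"dy":-0.38,"az":-0.39,"grip":-1},{"dx":0.68,"dy":-0.38,"az":-0.39,"grip":-1},{"dx":0.68,"dy":-0.38,"az":-0.39,"grip":-1}]' 20
cat >> h.py <<'E'
O=np.array([.537,-.076,0]);yawU=.315
def U(x,y,z):
    c,s=np.cos(yawU),np.sin(yawU);return O+[c*x-s*y,s*x+c*y,z]
def go(P,yaw):
    s=manip.get_state();M=rot(s["ee_rot"]);x=np.r_[np.cos(yaw),np.sin(yaw),0];z=np.r_[0,0,-1.]
    T=np.c_[x,np.cross(z,x),z]
    rv=R.from_matrix(M.T@T).as_rotvec()
    print("t",s["clock"].round(2),"pos",s["position"].round(4),"yaw",np.arctan2(M[1,0],M[0,0]).round(3),"q6",s["qpos"][5].round(2),"F",s["contact_force"].round(1),"M",s["moment"].round(2))
    print("shares d",(M.T@(P-s["position"])/.25).round(3),"a",(rv/(np.pi/2)).round(3))
E
python3 -c "
from h import *
go(U(-.063,-.085,.22),.315+np.pi)"
```

```text
schema error: expected keys dx, dy, dz, ax, ay, az, grip
Traceback (most recent call last):
  File "h.py", line 25, in go
    print("t",s["clock"].round(2),"pos",s["position"].round(4),"yaw",np.arctan2(M[1,0],M[0,0]).round(3),"q6",s["qpos"][5].round(2),"F",s["contact_force"].round(1),"M",s["moment"].round(2))
              ^^^^^^^^^^^^^^^^
AttributeError: 'float' object has no attribute 'round'
```

All seven keys are needed in every row.

```bash
sed -i 's/s\["clock"\].round(2)/round(s["clock"],2)/' h.py
python3 -m jog '[{"dx":0.68,"dy":-0.38,"dz":0,"ax":0,"ay":0,"az":-0.39,"grip":-1},{"dx":0.68,"dy":-0.38,"dz":0,"ax":0,"ay":0,"az":-0.39,"grip":-1},{"dx":0.68,"dy":-0.38,"dz":0,"ax":0,"ay":0,"az":-0.39,"grip":-1},{"dx":0.68,"dy":-0.38,"dz":0,"ax":0,"ay":0,"az":-0.39,"grip":-1},{"dx":0.68,"dy":-0.38,"dz":0,"ax":0,"ay":0,"az":-0.39,"grip":-1}]' 20
python3 -c "
from h import *
go(U(-.063,-.085,.22),.315+np.pi)"
```

```text
clock: 0.62
position: [0.3342, -0.3823, 0.2312]
ee_rot: [-0.001, 0.88, 0.476, 0.001]
contact_force: [1.0, -0.3, -0.1]
width: 0.0255
gripper_force: 0.0
t 0.62 pos [ 0.3342 -0.3823  0.2312] yaw 0.991 q6 -0.41 F [ 1.  -0.3 -0.1] M [-0.01  0.02  0.06]
shares d [1.06  0.115 0.047] a [ 1.000e-03 -1.000e-03 -1.569e+00]
```

```bash
python3 -m jog '[{"dx":0.8,"dy":0.1,"dz":0,"ax":0,"ay":0,"az":-0.39,"grip":-1},{"dx":0.8,"dy":0.1,"dz":0,"ax":0,"ay":0,"az":-0.39,"grip":-1},{"dx":0.8,"dy":0.1,"dz":0,"ax":0,"ay":0,"az":-0.39,"grip":-1},{"dx":0.8,"dy":0.1,"dz":0,"ax":0,"ay":0,"az":-0.39,"grip":-1},{"dx":0.8,"dy":0.1,"dz":0,"ax":0,"ay":0,"az":-0.39,"grip":-1}]' 20
python3 -m jog '[{"dx":0,"dy":0,"dz":0,"ax":0,"ay":0,"az":-0.39,"grip":-1},{"dx":0,"dy":0,"dz":0,"ax":0,"ay":0,"az":-0.39,"grip":-1},{"dx":0,"dy":0,"dz":0,"ax":0,"ay":0,"az":-0.39,"grip":-1},{"dx":0,"dy":0,"dz":0,"ax":0,"ay":0,"az":-0.39,"grip":-1},{"dx":0,"dy":0,"dz":0,"ax":0,"ay":0,"az":-0.39,"grip":-1}]'
python3 -c "
from h import *
go(U(-.063,-.085,.19),.315+np.pi)
d=cam('wrist');cv2.imwrite('pics/w1.png',d['img'][:,:,::-1])"
```

```text
clock: 1.03
position: [0.4656, -0.2303, 0.2314]
ee_rot: [0.0, 0.695, 0.719, 0.0]
contact_force: [0.5, 0.3, -0.3]
width: -0.0003
gripper_force: 0.0
clock: 1.45
position: [0.4643, -0.2324, 0.2311]
ee_rot: [-0.0, 0.446, 0.895, -0.0]
contact_force: [0.5, -0.1, 0.5]
width: 0.0003
gripper_force: 0.0
t 1.45 pos [ 0.4643 -0.2324  0.2311] yaw 2.216 q6 -1.24 F [ 0.5 -0.1  0.5] M [ 0.01 -0.05  0.01]
shares d [0.085 0.26  0.164] a [-0.   -0.   -0.79]
```

View pics/w1.png

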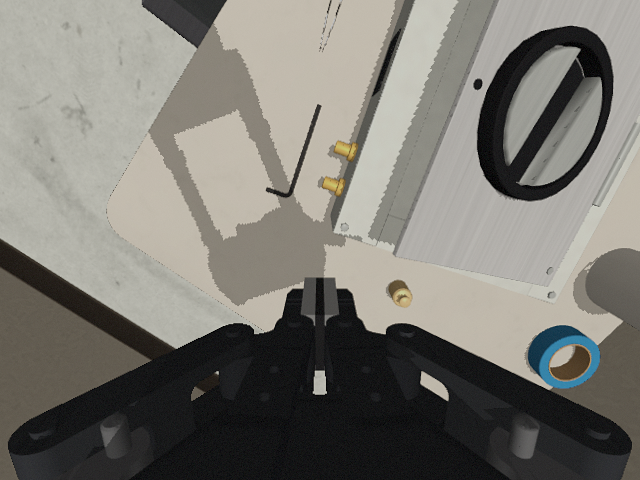

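The wrist view shows the raised panel with its front-right corner near (395,257). The ring is at (545,112), with its slot turned slightly relative to the front edge. I'll finish the half turn and move over the push point.

```bash
python3 -m jog '[{"dx":0.085,"dy":0.26,"dz":0.1,"ax":0,"ay":0,"az":-0.39,"grip":-1},{"dx":0.085,"dy":0.26,"dz":0.1,"ax":0,"ay":0,"az":-0.39,"grip":-1},{"dx":0.085,"dy":0.26,"dz":0.1,"ax":0,"ay":0,"az":-0.39,"grip":-1},{"dx":0.085,"dy":0.26,"dz":0.1,"ax":0,"ay":0,"az":-0.39,"grip":-1},{"dx":0.085,"dy":0.26,"dz":0.1,"ax":0,"ay":0,"az":-0.39,"grip":-1}]' 20
python3 -m jog '[{"dx":0,"dy":0,"dz":0,"ax":0,"ay":0,"az":-0.39,"grip":-1},{"dx":0,"dy":0,"dz":0,"ax":0,"ay":0,"az":-0.39,"grip":-1},{"dx":0,"dy":0,"dz":0,"ax":0,"ay":0,"az":-0.39,"grip":-1},{"dx":0,"dy":0,"dz":0,"ax":0,"ay":0,"az":-0.39,"grip":-1},{"dx":0,"dy":0,"dz":0,"ax":0,"ay":0,"az":-0.39,"grip":-1}]'
python3 -c "
from h import *
go(U(-.063,-.085,.09),.315+np.pi)"
```

```text
clock: 1.92
position: [0.5038, -0.1762, 0.2058]
ee_rot: [-0.0, 0.157, 0.988, 0.0]
contact_force: [-0.0, 0.0, 0.3]
width: 0.0002
gripper_force: 0.0
clock: 2.33
position: [0.5037, -0.1769, 0.2061]
ee_rot: [-0.0, -0.148, 0.989, 0.0]
contact_force: [-0.3, 0.8, 0.3]
width: 0.0
gripper_force: 0.0
t 2.33 pos [ 0.5037 -0.1769  0.2061] yaw -2.845 q6 -2.34 F [-0.3  0.8  0.3] M [-0.04 -0.06  0.02]
shares d [0.    0.002 0.464] a [ 0.    -0.    -0.012]
```

```bash
python3 -m jog '[{"dx":0,"dy":0,"dz":0.06,"ax":0,"ay":0,"az":0,"grip":-1},{"dx":0,"dy":0,"dz":0.12,"ax":0,"ay":0,"az":0,"grip":-1},{"dx":0,"dy":0,"dz":0.18,"ax":0,"ay":0,"az":0,"grip":-1},{"dx":0,"dy":0,"dz":0.24,"ax":0,"ay":0,"az":0,"grip":-1},{"dx":0,"dy":0,"dz":0.3,"ax":0,"ay":0,"az":0,"grip":-1}]'
python3 -m jog '[{"dx":0,"dy":0,"dz":0.04,"ax":0,"ay":0,"az":0,"grip":-1},{"dx":0,"dy":0,"dz":0.08,"ax":0,"ay":0,"az":0,"grip":-1},{"dx":0,"dy":0,"dz":0.1,"ax":0,"ay":0,"az":0,"grip":-1},{"dx":0,"dy":0,"dz":0.12,"ax":0,"ay":0,"az":0,"grip":-1},{"dx":0,"dy":0,"dz":0.14,"ax":0,"ay":0,"az":0,"grip":-1}]'
python3 -c "
from h import *
go(U(-.063,-.085,.09),.315+np.pi)"
```

```text
clock: 2.75
position: [0.5035, -0.1772, 0.131]
ee_rot: [-0.0, -0.145, 0.989, -0.0]
contact_force: [0.5, -0.7, 1.8]
width: -0.0001
gripper_force: 1.3
clock: 3.17
position: [0.5038, -0.177, 0.0962]
ee_rot: [0.0, -0.146, 0.989, -0.0]
contact_force: [-0.8, -1.0, 2.4]
width: 0.0
gripper_force: 1.2
t 3.17 pos [ 0.5038 -0.177   0.0962] yaw -2.849 q6 -2.33 F [-0.8 -1.   2.4] M [-0.04  0.3  -0.  ]
shares d [0.001 0.003 0.025] a [-0.     0.    -0.014]
```

```bash
python3 -m jog '[{"dx":0,"dy":0,"dz":0.01,"ax":0,"ay":0,"az":0,"grip":-1},{"dx":0,"dy":0,"dz":0.02,"ax":0,"ay":0,"az":0,"grip":-1},{"dx":0,"dy":0,"dz":0.025,"ax":0,"ay":0,"az":0,"grip":-1},{"dx":0,"dy":0,"dz":0.028,"ax":0,"ay":0,"az":0,"grip":-1},{"dx":0,"dy":0,"dz":0.03,"ax":0,"ay":0,"az":0,"grip":-1}]'
python3 -m jog '[{"dx":0,"dy":0,"dz":0.004,"ax":0,"ay":0,"az":0,"grip":-1},{"dx":0,"dy":0,"dz":0.004,"ax":0,"ay":0,"az":0,"grip":-1},{"dx":0,"dy":0,"dz":0.004,"ax":0,"ay":0,"az":0,"grip":-1}]'
```

```text
clock: 3.58
position: [0.5038, -0.177, 0.0899]
ee_rot: [0.0, -0.146, 0.989, -0.0]
contact_force: [-3.9, 1.1, 11.9]
width: -0.0003
gripper_force: 6.0
clock: 3.83
position: [0.5038, -0.177, 0.0899]
ee_rot: [0.0, -0.146, 0.989, -0.0]
contact_force: [-4.5, 1.2, 14.3]
width: 0.0001
gripper_force: 7.0
```

```bash
python3 -m jog '[{"dx":0,"dy":0,"dz":-0.15,"ax":0,"ay":0,"az":0,"grip":-1},{"dx":0,"dy":0,"dz":-0.3,"ax":0,"ay":0,"az":0,"grip":-1},{"dx":-0.17,"dy":0.34,"dz":-0.45,"ax":0,"ay":0,"az":0,"grip":-0.1},{"dx":-0.17,"dy":0.34,"dz":-0.45,"ax":0,"ay":0,"az":0,"grip":-0.1},{"dx":-0.17,"dy":0.34,"dz":-0.45,"ax":0,"ay":0,"az":0,"grip":-0.1}]'
python3 -m jog '[{"dx":0,"dy":0,"dz":0,"ax":0,"ay":0,"az":0,"grip":-0.1},{"dx":0,"dy":0,"dz":0,"ax":0,"ay":0,"az":0,"grip":-0.1},{"dx":0,"dy":0,"dz":0,"ax":0,"ay":0,"az":0,"grip":-0.1}]'
python3 -c "
from h import *
go(U(-.02,0,.2),.315+np.pi)
d=cam('wrist');cv2.imwrite('pics/w2.png',d['img'][:,:,::-1])"
```

```text
clock: 4.25
position: [0.5218, -0.0801, 0.2031]
ee_rot: [0.003, -0.146, 0.989, 0.0]
contact_force: [0.6, -0.5, -0.2]
width: 0.036
gripper_force: 0.0
clock: 4.5
position: [0.5198, -0.0836, 0.1998]
ee_rot: [-0.0, -0.146, 0.989, -0.0]
contact_force: [-0.1, -1.0, -0.4]
width: 0.0384
gripper_force: 0.0
t 4.5 pos [ 0.5198 -0.0836  0.1998] yaw -2.848 q6 -2.16 F [-0.1 -1.  -0.4] M [-0.03  0.04  0.01]
shares d [ 0.005  0.008 -0.001] a [-0.    -0.    -0.014]
```

View pics/w2.png

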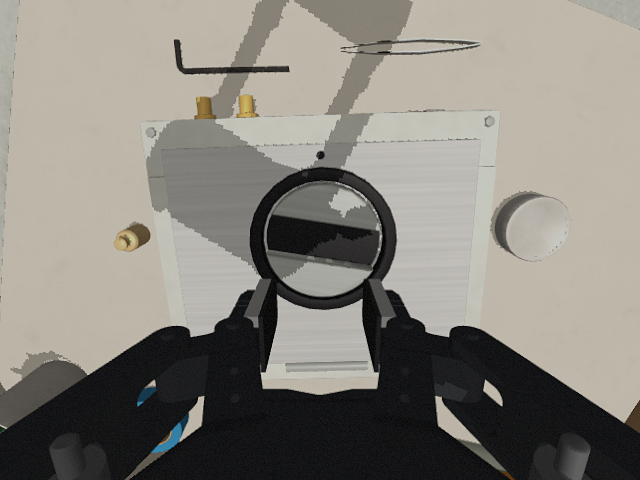

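The panel is shut. The ring is centred near (323,238). The slot's upper rim runs (275,215) to (380,231), so it is tilted about 8.6° in the image. The fingers straddle the lower edge at about 38 mm opening.

Run:
```python
from h import *
d=cam("wrist");g=cv2.cvtColor(d["img"],cv2.COLOR_RGB2GRAY)
m=(g<45).astype(np.uint8);m[285:]=0
roi=np.zeros_like(m);roi[150:285,235:410]=1;m*=roi
c,_=cv2.findContours(m,cv2.RETR_LIST,cv2.CHAIN_APPROX_NONE)
c=[k for k in c if cv2.contourArea(k)>400]
for k in c: print(cv2.contourArea(k),cv2.boundingRect(k),cv2.minAreaRect(k))
# outer ring boundary on its upper part -> top-plane circle, z=.104
k=max(c,key=cv2.contourArea)[:,0]
k=k[(k[:,1]<280)&(k[:,1]>152)]
P=ray(d,k,.104)[:,:2]
r0=P.mean(0)
from scipy.optimize import least_squares
f=least_squares(lambda v:np.hypot(*(P-v[:2]).T)-v[2],[*ray(d,[(323,238)],.104)[0,:2],.054],loss="soft_l1",f_scale=.001)
print("circle",f.x, "pred",U(-.02,0,.1))
e=ray(d,[(275,215),(380,231)],.104);v=e[1]-e[0];s=np.arctan2(v[1],v[0])
print("rim yaw",s,"tool yaw for slot along y",s-np.pi/2, s+np.pi/2)
go(np.r_[f.x[:2],.2],s-np.pi/2);go(np.r_[f.x[:2],.2],s+np.pi/2)
# distance of rim line from centre
n=np.array([-v[1],v[0]])/np.hypot(v[0],v[1]);print("rim dist",n@(e[0,:2]-f.x[:2]))
```

```text
2691.0 (267, 216, 110, 49) ((321.6213684082031, 240.21096801757812), (111.07778930664062, 34.593013763427734), 8.746162414550781)
732.5 (339, 173, 55, 70) ((371.0731506347656, 202.84146118164062), (82.30357360839844, 22.801368713378906), 51.34019470214844)
3588.5 (250, 168, 146, 117) ((322.5, 226.0), (116.0, 145.0), 90.0)
circle [ 0.51791131 -0.08316778  0.04907896] pred [ 0.51798407 -0.08219633  0.1       ]
rim yaw 1.7096854723198303 tool yaw for slot along y 0.1388891455249337 3.280481799114727
t 4.6 pos [ 0.5195 -0.0841  0.1994] yaw -2.849 q6 -2.16 F [-0.4  0.7  0.8] M [ 0.01  0.   -0.01]
shares d [ 0.005  0.006 -0.002] a [ 1.000e-03  0.000e+00 -1.902e+00]
t 4.6 pos [ 0.5195 -0.0841  0.1994] yaw -2.849 q6 -2.16 F [-0.4  0.7  0.8] M [ 0.01  0.   -0.01]
shares d [ 0.005  0.006 -0.002] a [ 0.    -0.001  0.098]
rim dist 0.012267019884597444
```

Run:
```python
from h import *
d=cam("wrist");C=np.array([.518,-.0828])
a=np.radians(8.746);u=np.array([-np.sin(a),np.cos(a)]);t=np.array([np.cos(a),np.sin(a)]);c=np.array([321.6,240.2])
for s,z in((-17.3,.104),(17.3,.092)):
    e=ray(d,[c+s*u-40*t,c+s*u+40*t],z)[:,:2];v=e[1]-e[0];n=np.array([-v[1],v[0]])/np.hypot(*v)
    print(s,n@(e[0]-C),np.arctan2(v[1],v[0])+np.pi/2)
# full ring ellipse: left/right/top extremes
```

```text
-17.3 0.012121290969319215 3.2782801853594776
17.3 -0.01781310108774374 3.2738914914299277
```

```bash
python3 -m jog '[{"dx":-0.006,"dy":0.005,"dz":0.1,"ax":0,"ay":0,"az":0.097,"grip":-0.1},{"dx":-0.006,"dy":0.005,"dz":0.2,"ax":0,"ay":0,"az":0.097,"grip":-0.1},{"dx":-0.006,"dy":0.005,"dz":0.3,"ax":0,"ay":0,"az":0.097,"grip":-0.1},{"dx":-0.006,"dy":0.005,"dz":0.35,"ax":0,"ay":0,"az":0.097,"grip":-0.1},{"dx":-0.006,"dy":0.005,"dz":0.35,"ax":0,"ay":0,"az":0.097,"grip":-0.1}]'
python3 -m jog '[{"dx":0,"dy":0,"dz":0.01,"ax":0,"ay":0,"az":0,"grip":-0.1},{"dx":0,"dy":0,"dz":0.02,"ax":0,"ay":0,"az":0,"grip":-0.1},{"dx":0,"dy":0,"dz":0.03,"ax":0,"ay":0,"az":0,"grip":-0.1},{"dx":0,"dy":0,"dz":0.04,"ax":0,"ay":0,"az":0,"grip":-0.1},{"dx":0,"dy":0,"dz":0.04,"ax":0,"ay":0,"az":0,"grip":-0.1}]'
python3 -c "
from h import *
go(np.r_[.5205,-.0825,.095],3.277)
d=cam('wrist');cv2.imwrite('pics/w3.png',d['img'][:,:,::-1])"
```

```text
clock: 5.07
position: [0.5182, -0.0818, 0.1092]
ee_rot: [-0.004, -0.07, 0.998, 0.001]
contact_force: [-0.1, -0.1, 0.0]
width: 0.0387
gripper_force: 0.0
clock: 5.48
position: [0.5211, -0.0817, 0.103]
ee_rot: [0.0, -0.07, 0.998, -0.0]
contact_force: [-0.2, 0.6, -0.5]
width: 0.0385
gripper_force: 0.0
t 5.48 pos [ 0.5211 -0.0817  0.103 ] yaw -3.001 q6 -2.0 F [-0.2  0.6 -0.5] M [-0.    0.01 -0.  ]
shares d [ 0.003 -0.003  0.032] a [-0.     0.     0.003]
```

View pics/w3.png

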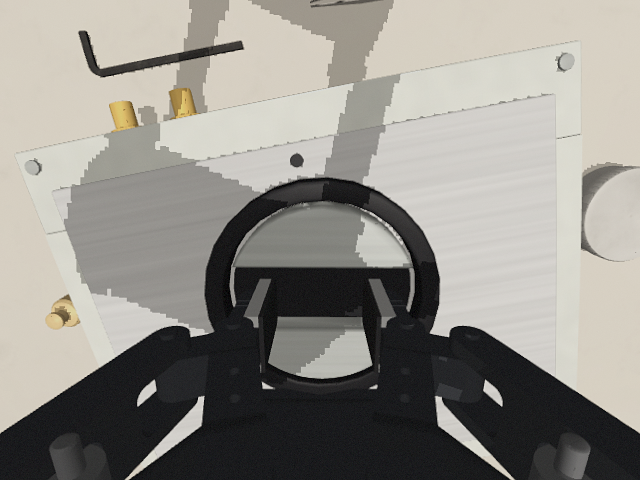

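The slot now lies horizontal in the image, between rows 267 and 316. Both fingertips (columns 262 and 380, from row 280) sit inside it, so I'll go deeper.

```bash
python3 -m jog '[{"dx":0,"dy":0,"dz":0.01,"ax":0,"ay":0,"az":0,"grip":-0.1},{"dx":0,"dy":0,"dz":0.02,"ax":0,"ay":0,"az":0,"grip":-0.1},{"dx":0,"dy":0,"dz":0.026,"ax":0,"ay":0,"az":0,"grip":-0.1},{"dx":0,"dy":0,"dz":0.032,"ax":0,"ay":0,"az":0,"grip":-0.1},{"dx":0,"dy":0,"dz":0.032,"ax":0,"ay":0,"az":0,"grip":-0.1}]'
python3 -m jog '[{"dx":0,"dy":0,"dz":0.004,"ax":0,"ay":0,"az":0,"grip":-0.1},{"dx":0,"dy":0,"dz":0.008,"ax":0,"ay":0,"az":0,"grip":-0.1},{"dx":0,"dy":0,"dz":0.01,"ax":0,"ay":0,"az":0,"grip":-0.1},{"dx":0,"dy":0,"dz":0.01,"ax":0,"ay":0,"az":0,"grip":-0.1}]'
```

```text
clock: 5.95
position: [0.5207, -0.0815, 0.0944]
ee_rot: [-0.0, -0.07, 0.998, 0.0]
contact_force: [-0.5, -0.3, -0.5]
width: 0.0384
gripper_force: 0.0
clock: 6.28
position: [0.5209, -0.0816, 0.0922]
ee_rot: [-0.0, -0.07, 0.998, -0.0]
contact_force: [-0.3, -0.5, -0.3]
width: 0.0385
gripper_force: 0.0
```

```bash
for i in 1; do python3 -m jog '[{"dx":0,"dy":0,"dz":0,"ax":0,"ay":0,"az":0.05,"grip":-0.1},{"dx":0,"dy":0,"dz":0,"ax":0,"ay":0,"az":0.1,"grip":-0.1},{"dx":0,"dy":0,"dz":0,"ax":0,"ay":0,"az":0.15,"grip":-0.1},{"dx":0,"dy":0,"dz":0,"ax":0,"ay":0,"az":0.2,"grip":-0.1},{"dx":0,"dy":0,"dz":0,"ax":0,"ay":0,"az":0.25,"grip":-0.1}]'; done
python3 -c "
from h import *
go(np.r_[.5209,-.0816,.0922],3.277-1.5)"
```

```text
clock: 6.7
position: [0.5219, -0.0821, 0.0925]
ee_rot: [0.001, 0.127, 0.992, -0.0]
contact_force: [0.6, -2.3, -0.1]
width: 0.0388
gripper_force: 1.6
t 6.7 pos [ 0.5219 -0.0821  0.0925] yaw 2.886 q6 -1.6 F [ 0.6 -2.3 -0.1] M [-0.14 -0.2   0.12]
shares d [0.004 0.001 0.001] a [0.    0.001 0.706]
```

Moment is 0.12 N m, so the fastener is turning.

```bash
python3 -m jog '[{"dx":0,"dy":0,"dz":0,"ax":0,"ay":0,"az":0.05,"grip":-0.1},{"dx":0,"dy":0,"dz":0,"ax":0,"ay":0,"az":0.1,"grip":-0.1},{"dx":0,"dy":0,"dz":0,"ax":0,"ay":0,"az":0.15,"grip":-0.1},{"dx":0,"dy":0,"dz":0,"ax":0,"ay":0,"az":0.2,"grip":-0.1},{"dx":0,"dy":0,"dz":0,"ax":0,"ay":0,"az":0.25,"grip":-0.1}]'
python3 -m jog '[{"dx":0,"dy":0,"dz":0,"ax":0,"ay":0,"az":0.05,"grip":-0.1},{"dx":0,"dy":0,"dz":0,"ax":0,"ay":0,"az":0.1,"grip":-0.1},{"dx":0,"dy":0,"dz":0,"ax":0,"ay":0,"az":0.15,"grip":-0.1},{"dx":0,"dy":0,"dz":0,"ax":0,"ay":0,"az":0.2,"grip":-0.1},{"dx":0,"dy":0,"dz":0,"ax":0,"ay":0,"az":0.25,"grip":-0.1}]'
python3 -c "
from h import *
go(np.r_[.5209,-.0816,.0922],3.277-1.5)"
```

```text
clock: 7.12
position: [0.5213, -0.0819, 0.0925]
ee_rot: [0.0, 0.318, 0.948, -0.0]
contact_force: [0.4, -0.0, -0.8]
width: 0.0386
gripper_force: 1.6
clock: 7.53
position: [0.5209, -0.0815, 0.0924]
ee_rot: [-0.0, 0.497, 0.868, -0.0]
contact_force: [-0.3, 0.5, 1.2]
width: 0.0384
gripper_force: 1.7
t 7.53 pos [ 0.5209 -0.0815  0.0924] yaw 2.101 q6 -0.82 F [-0.3  0.5  1.2] M [0.15 0.12 0.09]
shares d [-0.    -0.     0.001] a [-0.    -0.     0.206]
```

```bash
python3 -m jog '[{"dx":0,"dy":0,"dz":0,"ax":0,"ay":0,"az":0.04,"grip":-0.1},{"dx":0,"dy":0,"dz":0,"ax":0,"ay":0,"az":0.08,"grip":-0.1},{"dx":0,"dy":0,"dz":0,"ax":0,"ay":0,"az":0.12,"grip":-0.1},{"dx":0,"dy":0,"dz":0,"ax":0,"ay":0,"az":0.15,"grip":-0.1},{"dx":0,"dy":0,"dz":0,"ax":0,"ay":0,"az":0.17,"grip":-0.1}]'
python3 -c "
from h import *
go(np.r_[.5209,-.0816,.0922],3.277-1.5)"
python3 -m jog '[{"dx":0,"dy":0,"dz":0,"ax":0,"ay":0,"az":0.01,"grip":-0.1},{"dx":0,"dy":0,"dz":0,"ax":0,"ay":0,"az":0.02,"grip":-0.1},{"dx":0,"dy":0,"dz":0,"ax":0,"ay":0,"az":0.03,"grip":-0.1},{"dx":0,"dy":0,"dz":0,"ax":0,"ay":0,"az":0.03,"grip":-0.1}]'
python3 -c "
from h import *
go(np.r_[.5209,-.0816,.0922],3.277-1.5)"
```

```text
clock: 7.95
position: [0.5206, -0.0812, 0.0924]
ee_rot: [-0.0, 0.608, 0.794, 0.0]
contact_force: [-0.4, 1.0, 2.1]
width: 0.0385
gripper_force: 1.7
t 7.95 pos [ 0.5206 -0.0812  0.0924] yaw 1.835 q6 -0.55 F [-0.4  1.   2.1] M [0.22 0.1  0.12]
shares d [-0.002  0.001  0.001] a [-0.    -0.001  0.037]
clock: 8.28
position: [0.5207, -0.0812, 0.0923]
ee_rot: [-0.0, 0.626, 0.78, 0.0]
contact_force: [-1.2, 3.0, 2.0]
width: 0.0388
gripper_force: 1.6
t 8.28 pos [ 0.5207 -0.0812  0.0923] yaw 1.79 q6 -0.51 F [-1.2  3.   2. ] M [0.39 0.21 0.05]
shares d [-0.002  0.     0.001] a [-0.    -0.001  0.008]
```

Not yet a clear stop; turn a bit more.

```bash
python3 -m jog '[{"dx":0,"dy":0,"dz":0,"ax":0,"ay":0,"az":0.015,"grip":-0.1},{"dx":0,"dy":0,"dz":0,"ax":0,"ay":0,"az":0.03,"grip":-0.1},{"dx":0,"dy":0,"dz":0,"ax":0,"ay":0,"az":0.04,"grip":-0.1},{"dx":0,"dy":0,"dz":0,"ax":0,"ay":0,"az":0.04,"grip":-0.1}]'
python3 -c "
from h import *
go(np.r_[.5209,-.0816,.0922],3.277-1.5)"
python3 -m jog '[{"dx":0,"dy":0,"dz":0,"ax":0,"ay":0,"az":0.015,"grip":-0.1},{"dx":0,"dy":0,"dz":0,"ax":0,"ay":0,"az":0.03,"grip":-0.1},{"dx":0,"dy":0,"dz":0,"ax":0,"ay":0,"az":0.03,"grip":-0.1},{"dx":0,"dy":0,"dz":0,"ax":0,"ay":0,"az":0.03,"grip":-0.1}]'
python3 -c "
from h import *
go(np.r_[.5209,-.0816,.0922],3.277-1.5)"
```

```text
clock: 8.62
position: [0.5207, -0.0812, 0.0923]
ee_rot: [-0.0, 0.65, 0.76, 0.0]
contact_force: [-2.4, 3.8, 2.4]
width: 0.0384
gripper_force: 2.2
t 8.62 pos [ 0.5207 -0.0812  0.0923] yaw 1.726 q6 -0.44 F [-2.4  3.8  2.4] M [0.71 0.23 0.06]
shares d [-0.002  0.001  0.   ] a [-0.    -0.    -0.032]
clock: 8.95
position: [0.5207, -0.0811, 0.0923]
ee_rot: [-0.0, 0.666, 0.746, -0.0]
contact_force: [-1.6, 6.1, 3.5]
width: 0.0384
gripper_force: 18.3
t 8.95 pos [ 0.5207 -0.0811  0.0923] yaw 1.683 q6 -0.4 F [-1.6  6.1  3.5] M [0.93 0.15 1.1 ]
shares d [-0.002  0.001  0.001] a [-0.   -0.   -0.06]
```

The moment jumps to 1.1 N m, so it's at the stop. I'll back off the turn to unload, lift out and look.

```bash
python3 -m jog '[{"dx":0,"dy":0,"dz":0,"ax":0,"ay":0,"az":-0.04,"grip":-0.1},{"dx":0,"dy":0,"dz":0,"ax":0,"ay":0,"az":-0.07,"grip":-0.1},{"dx":0,"dy":0,"dz":0,"ax":0,"ay":0,"az":-0.07,"grip":-0.1}]'
python3 -m jog '[{"dx":0,"dy":0,"dz":-0.05,"ax":0,"ay":0,"az":0,"grip":-0.1},{"dx":0,"dy":0,"dz":-0.15,"ax":0,"ay":0,"az":0,"grip":-0.1},{"dx":0,"dy":0,"dz":-0.3,"ax":0,"ay":0,"az":0,"grip":-0.1},{"dx":0,"dy":0,"dz":-0.4,"ax":0,"ay":0,"az":0,"grip":-0.1},{"dx":0,"dy":0,"dz":-0.4,"ax":0,"ay":0,"az":0,"grip":-0.1}]'
python3 -m jog '[{"dx":0,"dy":0,"dz":0,"ax":0,"ay":0,"az":0,"grip":-0.1},{"dx":0,"dy":0,"dz":0,"ax":0,"ay":0,"az":0,"grip":-0.1}]'
python3 -c "
from h import *
go(np.r_[.5209,-.0816,.0922],3.277-1.5)
d=cam('wrist');cv2.imwrite('pics/w4.png',d['img'][:,:,::-1])"
```

```text
clock: 9.2
position: [0.5213, -0.0823, 0.0921]
ee_rot: [0.001, 0.625, 0.78, -0.0]
contact_force: [0.0, 0.8, 0.8]
width: 0.0381
gripper_force: 0.6
clock: 9.62
position: [0.5252, -0.0837, 0.198]
ee_rot: [0.006, 0.626, 0.78, 0.002]
contact_force: [1.1, -0.0, 0.2]
width: 0.0385
gripper_force: 0.0
clock: 9.78
position: [0.5207, -0.0821, 0.1916]
ee_rot: [0.0, 0.626, 0.78, -0.0]
contact_force: [0.4, 0.1, -0.4]
width: 0.0384
gripper_force: 0.0
t 9.78 pos [ 0.5207 -0.0821  0.1916] yaw 1.789 q6 -0.51 F [ 0.4  0.1 -0.4] M [-0.02  0.05 -0.04]
shares d [0.002 0.001 0.398] a [-0.     0.     0.008]
```

View pics/w4.png

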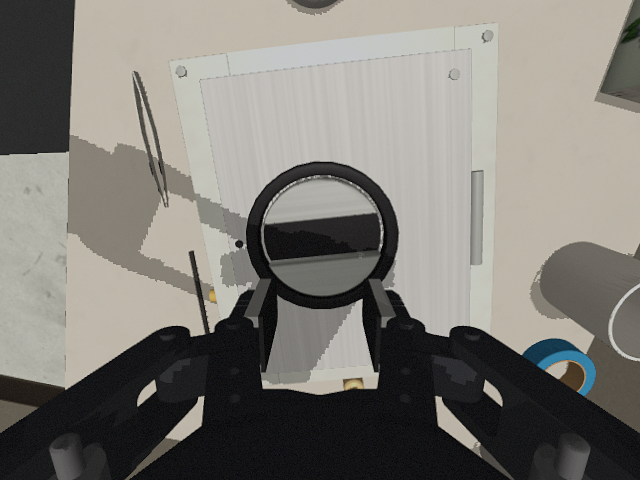

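The slot now runs from (265,222) to (379,213), along the unit's front-to-back axis. By its tilt the fastener is at about 1.58 rad, its stop. The panel is flat and the gripper is clear.

```bash
python3 -c "
from rig import manip
print(manip.sign_off())"
```

```text
the job is handed in; nothing more can be done
None
```

The panel is pushed shut and the fastener turned clockwise to its locked stop (about 1.58 rad by the last picture); the job was handed in at about 10 s with the gripper clear, and no verdict was returned.

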